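Shut the sugar box over its scoop

TASK

Close the sugar box for the night, using only pushes of the fingertips. First push the scoop's handle sideways until it lies over the middle of the box's front edge, where the notch in the lid will take it; then tip the lid forward and push it down until it is fully shut, with the handle still sticking out through the notch. Do not lift the scoop, do not slam the lid, and leave everything else on the worktop where it stands.

Things in the scene. Friction and masses are not known exactly. Their poses are not given: they have to be found in the camera images.
- sugar_box: Fixed steel box, 150 mm deep (x), 170 wide (y), 100 high, 4 mm walls, open at the top, filled with white sugar lumps to a firm level bed 58 mm above the worktop. Origin: centre of the underside. Its -x side is the front, towards the robot; +y is its left as the robot sees it; turned by up to 0.25 rad. Its lid is hinged along the rear top edge.
- box_lid (a joint): Lid angle, rad: 0 fully shut (level), 1.57 upright, 1.85 leaning back at its stop. Stiff hinge: the lid stays wherever it is left; 2 to 3 N at its edge moves it. If the scoop's handle is not at the notch, the lid lands on the handle and does not shut.
- hinge (a point): Middle of the lid's hinge line, at the rear top edge of the box (box frame: x +75, y 0, z 100 mm); the line runs along the box's y. The underside of the lid lies in the plane through this line. The point is fixed to the box.
- lid_edge (a point): Middle of the lid's front edge at its underside, 158 mm from the hinge line; moves with the lid. The lid is a flat steel plate, 4 mm thick, 182 wide, edges turned down 8 mm at front and sides; shut, its upper face is 104 mm above the worktop. An open notch for the handle, 44 mm wide and 55 deep, lies in the middle of this edge.
- notch_place (a point): Middle of the box's front top edge (box frame: x -75, y 0, z 100 mm): the handle must cross the front edge here. Fixed to the box.
- scoop: Loose 140 g aluminium scoop standing flat on the sugar. Pan 64 x 50 mm, sides 22 high. A 12 mm bar handle slopes up along its own -x over the box's front edge to a black grip, ending 197 mm from the origin (centre of the pan's underside, z up). Pushed sideways at the grip with under 1 N it pivots about the pan. At the start the handle points out to the left of the middle of the box's front.
- scoop_neck (a point): Point on the centre line of the handle, 95 mm from the scoop's origin along its -x and 51 mm above its underside: about where the handle crosses the front edge of the box when it points straight out (the handle's lower side is then about 3 mm above the edge).
- scoop_grip (a point): Centre line of the black grip, 158 mm from the scoop's origin along its -x and 65 mm above its underside, about 123 mm above the worktop; the grip is 15 mm thick and runs 35 mm inwards and 39 mm outwards from here.
- mug: White mug upside down, 86 mm across, 94 mm high, handle at its own -y, origin at the middle of the underside (handle included); bystander, left in front of the box.
- cup: White ribbed plastic cup upside down, 70 mm across, 60 mm high, origin at its underside; bystander, behind the box on the right.
- creamer: Creamer pod, 38 x 45 x 21 mm, origin at its underside; bystander, left in front of the box, between box and mug.

How it is judged:
On the way:
1. the scoop's handle crosses the box's front edge within 13 mm of the middle, while the lid is still up (y of scoop_neck in the frame of sugar_box between -0.013 and 0.013 m and value of joint box_lid above 0.4 rad), for 0.2 s.
At the end, for the whole second after the job is handed in: The lid is shut (within 0.035 rad of level), the scoop rests in the box with its handle crossing the front edge within 18 mm of the middle and its grip at least 20 mm out in front of the box, and everything is at rest (value of joint box_lid below 0.035 rad and y of scoop_neck in the frame of sugar_box between -0.018 and 0.018 m and x of scoop_grip in the frame of sugar_box below -0.095 m and z of scoop in the frame of sugar_box below 0.07 m and linear speed of scoop below 0.02 m/s); the robot touches nothing.
It fails at once if the scoop is lifted or tipped out of the sugar (its origin more than 27 mm above the bed) (z of scoop in the frame of sugar_box above 0.085 m).
It fails at once if the lid is slammed (faster than 3 rad/s towards shut) (velocity of joint box_lid below -3 rad/s).
It fails at once if the mug, cup or creamer is pushed more than 20 mm (distance of any of mug, cup, creamer from where it was at the start of the episode above 0.02 m).
It also fails if it takes over 50 s, if anything falls off the work surface, if the arm or the gripper's body presses on something with over 40 N, if the wrist force passes 120 N, or if a joint passes its speed limit or range.

ROBOT

A 7-joint arm with a two-finger parallel gripper is mounted at the origin on a cart in front of the work surface, level with it; the furniture and walls round the work are solid. World frame = base frame: x ahead of the robot, y to its left, z up, the work surface at z = 0. Lengths are in m, angles in rad, forces in N, time in s.
With the tool pointing down it reaches from about 0.425 to 0.95 m from the base axis. Payload 4.7 kg.
Tool frame: the origin (TCP) lies midway between the tips of the shut fingers; the grasp point (between the pads) lies 19 mm behind it; z points along the fingers, y is the line along which they close (so a half turn about z gives the same grasp; the last joint's range is limited). The gripper opens to 87 mm and grips with 3 to 60 N. Pads are 19 mm wide; open, the fingers measure 117 mm over their backs; the gripper's body (75 mm by 190 mm) begins 51 mm behind the grasp point.
Start: joints at [1.318, 0.469, -0.049, 1.532, 0.024, 1.141, -0.082], TCP at [0.15, -0.658, 0.223] pointing down, gripper open.
Joint ranges: [-2.59, 2.59], [-0.33, 1.99], [-1.39, 1.29], [0.1, 2.45], [-1.04, 4.18], [0.21, 1.99], [-2.66, 2.66]. Speed limits (rad/s): [2.57, 2.57, 3.14, 3.14, 3.14, 3.14, 3.14].

INTERFACE

Orientations are given as a 3x3 rotation matrix whose columns are the frame's x, y, z axes.
In Python, from rig import env, cams gives the robot as it stands. The module is installed in compiled form; this text tells all that it offers.
- The arm moves only by the shell command python3 -m pendant 'ROWS' [OPENING] [FORCE]. ROWS is JSON, a list of rows, each a list of 4 numbers: the shift along the tool's x, y, z in mm, then the turn about the tool's z in rad. In form: [[x, y, z, roll], ...]. A call has 1 to 20 rows; each row is the pose to reach, as a shift and turn from the pose commanded when the call began, along the tool's axes at that moment; what a row does not reach only later rows make up. A row lasts 1/12 s, in which the tool goes at most 41.7 mm and 7.16 degrees, less where a joint would pass 70% of its speed; a pose out of reach is approached as far as the arm can. A call with a gripper value outside its range is refused whole. OPENING is the closure, from 0 (fully open) to 1 (shut), set as the call begins (- or left out, the last holds). The fingers move at their own pace and stop on an object; FORCE is the grip in N (left out, the last holds). Time passes only in rows, so rows that repeat a pose let the fingers close. It gives the time, the measured TCP pose, the force, the opening and the grip force at its end, in the units of the state.
- env.get_state(): the state, without advancing time (a new reading comes with each control period).
- cams.camera(name): name is "side" or "top"; returns a dict with "frame" (480x640x3 uint8, blue, green, red), "camera_matrix" (3x3 intrinsics, pixels), "distortion" ([k1, k2, p1, p2, k3] as OpenCV has them; the pictures are not rectified), "rvec" (rotation vector, rad) and "tvec" (3), from world to camera coordinates, as OpenCV has them. Camera axes: x right, y down, z forward; pixel columns grow to the right and rows downward; lengths in m; the calibration is good to about 2 mm. A picture is of the moment at which its call begins. There is no depth.
- env.hand_in(): hands the job in; it is judged then, once.
Trained networks look in a picture, given as the dict that the camera call returned (one of the last four; its "shot" number tells which), for a name from the list of things; names that differ only in an ending like _2 or _b are one class to them, and where a whole thing is asked for, a point or a joint stands for the part that bears it (a point fixed in the world has none). Each returns a list of dicts, best first, with "confidence" (0 to 1); they miss things now and then, are a little off and sometimes report something else, mostly with a low value. They report only what shows in the picture. A call takes as long as a camera call.
- cams.spot_in(query, picture): "xyz" ([x, y, z] in m, in the coordinates of the camera as it stood for that picture, good to about 4 mm: the middle of the surface that is visible of it).
- cams.place_of(query, picture): "xyz" ([x, y, z] in m, in the coordinates of the camera as it stood for that picture, good to about 4 mm: a listed point, or the origin of a listed thing).
The state is a dict: "t": time; "q": joint angles; "qd": joint speeds; "effort": joint torques, N m; "ee_pos": TCP position; "ee_rot": TCP orientation; "wrist_force": force on the tool from outside, world axes, zero at the start; "wrist_torque": the same for the moment, N m; "grip_width": finger opening in m; "finger_force": force on a finger pad.
Only numpy, scipy, OpenCV 4.12 (cv2) and the standard library are available. Lean on these libraries where they do the work, as an engineer would, in place of code of your own. Each camera call takes 0.05 s, during which the arm holds its last target. There are 200 camera calls.

## Working session

There is one attempt and no reset: what is moved stays moved. The work goes in short steps, Python scripts to look and compute and a shell command to move; the robot and the scene stay as the last step left them, time stands still between calls to the robot, and variables do not carry over. Pictures are saved under pics/ and viewed, at most 10 in all, crops included, and the job is handed in when it is done.

```bash
mkdir -p pics
cat > h.py <<'E'
import numpy as np, cv2
from rig import env, cams
def shot(n):
    return cams.camera(n)
def world(p,x):
    R=cv2.Rodrigues(np.array(p["rvec"],float))[0]
    return R.T@(np.array(x)-np.array(p["tvec"]).ravel())
def find(q,p,f="place_of"):
    r=getattr(cams,f)(q,p)
    return [(np.round(world(p,d["xyz"])*1000).astype(int).tolist(),round(d["confidence"],2)) for d in r[:2]]
E
python3 - <<'E'
from h import *
s=env.get_state();print(s["t"],s["ee_pos"],np.round(s["ee_rot"],3).tolist(),s["grip_width"])
P={n:shot(n) for n in("side","top")}
for n,p in P.items():
    cv2.imwrite(f"pics/{n}0.png",p["frame"])
    for q in ["sugar_box","hinge","lid_edge","notch_place","scoop","scoop_neck","scoop_grip","mug","cup","creamer"]: print(n,q,find(q,p))
print(env.get_state()["t"])
E
```

```text
0.0 [ 0.14967795 -0.65757865  0.22147777] [[0.975, 0.222, -0.001], [0.222, -0.975, 0.002], [-0.0, -0.002, -1.0]] 0.08697292957261048
side sugar_box [([586, -52, -3], 0.79), ([458, 260, 0], 0.31)]
side hinge [([659, -52, 104], 0.75)]
side lid_edge [([446, 101, -2], 0.46)]
side notch_place [([513, -56, 102], 0.71), ([607, -58, 62], 0.17)]
side scoop [([606, -59, 60], 0.86)]
side scoop_neck [([519, -20, 113], 0.89)]
side scoop_grip [([466, 10, 122], 0.68), ([662, -50, 100], 0.18)]
side mug [([459, 262, -4], 0.84)]
side cup [([760, -198, 0], 0.81)]
side creamer [([446, 98, -4], 0.73), ([515, -59, 102], 0.31)]
top sugar_box [([591, -55, 0], 0.96)]
top hinge [([659, -55, 101], 0.83)]
top lid_edge [([646, -52, 259], 0.7)]
top notch_place [([509, -55, 100], 0.8), ([645, -50, 258], 0.37)]
top scoop [([602, -61, 58], 0.96)]
top scoop_neck [([521, -17, 109], 0.95)]
top scoop_grip [([466, 13, 127], 0.7)]
top mug [([451, 260, 0], 0.74)]
top cup [([761, -197, -1], 0.82)]
top creamer [([605, -62, 56], 0.31)]
1.1
```

View pics/side0.png

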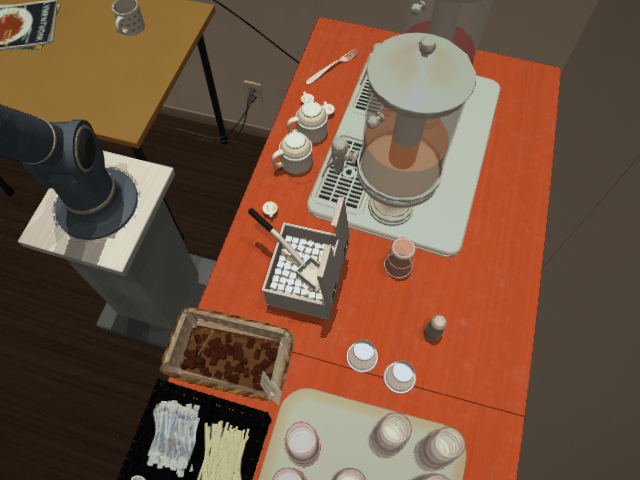

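View pics/top0.png

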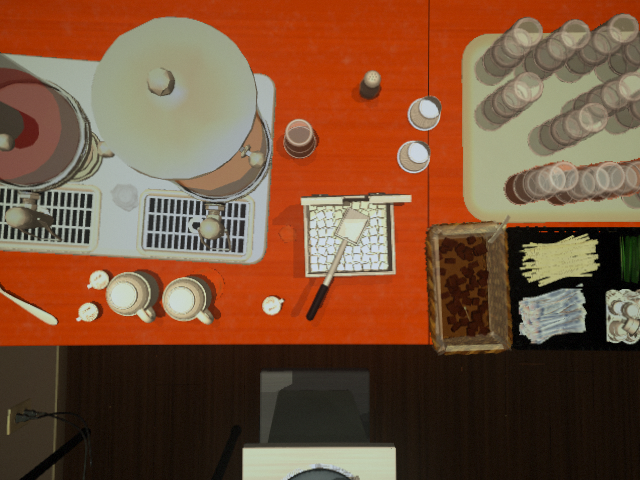

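The side view shows the box at about (300,270) px, with the lid upright. The scoop handle runs to the left and its grip ends near (252,212). The creamer is at (270,208). In the top view the front edge runs from (305,277) to (395,273), so the box yaw is about 0.02. The grip is at (318,303), left of the middle, and the network positions agree with this.

I'll approach with the fingers shut, left of the grip.

```bash
python3 -m pendant '[[293,-249,-19,0],[293,-249,-19,0],[293,-249,-19,0],[293,-249,-19,0],[293,-249,-19,0],[293,-249,-19,0],[293,-249,-19,0],[293,-249,-19,0],[293,-249,-19,0],[454,-633,-19,0.224],[454,-633,-19,0.224],[454,-633,-19,0.224],[454,-633,-19,0.224],[454,-633,-19,0.224],[454,-633,-19,0.224],[454,-633,-19,0.224],[454,-633,-19,0.224],[454,-633,-19,0.224],[454,-633,-19,0.224],[454,-633,-19,0.224]]' 1 20
```

```text
t: 2.77
ee_pos: [0.4525, 0.0671, 0.2425]
ee_rot: [[1.0, 0.009, 0.003], [0.009, -1.0, 0.003], [0.003, -0.003, -1.0]]
wrist_force: [0.7, 0.2, 0.4]
grip_width: 0.0003
finger_force: 0.0
```

```bash
python3 -m pendant '[[0,0,35,0],[0,0,70,0],[0,0,105,0],[0,0,135,0],[0,0,135,0],[0,0,135,0],[0,0,135,0]]'
python3 - <<'E'
from h import *
p=shot("side");cv2.imwrite("pics/s1.png",cv2.resize(p["frame"][160:340,180:420],None,fx=3,fy=3))
print(find("scoop_grip",p),find("scoop_neck",p),env.get_state()["ee_pos"])
E
```

```text
t: 3.35
ee_pos: [0.4534, 0.0602, 0.1081]
ee_rot: [[1.0, -0.0, 0.003], [-0.0, -1.0, 0.0], [0.003, -0.0, -1.0]]
wrist_force: [0.2, 0.0, 0.6]
grip_width: -0.0
finger_force: 0.0
[([460, 9, 122], 0.91), ([603, -60, 59], 0.58)] [([523, -18, 117], 0.6)] [0.45364995 0.0600251  0.10853244]
```

View pics/s1.png

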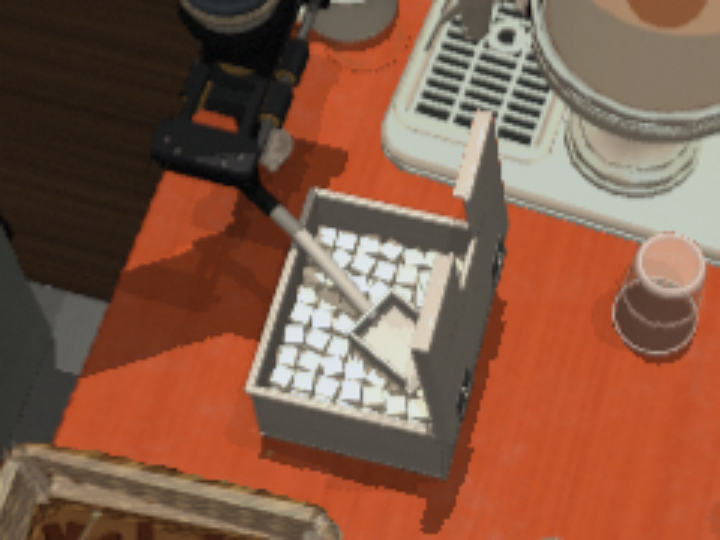

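The crop shows the gripper at (210,150), on the far side of the grip, with the handle crossing the front edge near (300,235). I'll push to -y, stopping short of the final position.

```bash
python3 -m pendant '[[0,6,2,0],[0,12,2,0],[0,18,2,0],[0,24,2,0],[0,29,2,0],[0,34,2,0],[0,39,2,0],[0,44,2,0],[0,49,2,0],[0,54,2,0],[0,59,2,0],[0,64,2,0],[0,69,2,0],[0,74,2,0],[0,78,2,0],[0,78,2,0],[0,78,2,0]]'
python3 - <<'E'
from h import *
for n in("side","top"):
    p=shot(n)
    for q in("scoop","scoop_neck","scoop_grip","notch_place"):print(n,q,find(q,p))
    if n=="top":cv2.imwrite("pics/t2.png",cv2.resize(p["frame"][170:340,260:440],None,fx=3.5,fy=3.5))
E
```

```text
t: 4.92
ee_pos: [0.452, -0.0184, 0.1045]
ee_rot: [[1.0, -0.001, 0.0], [-0.001, -1.0, -0.0], [0.0, 0.0, -1.0]]
wrist_force: [0.6, -0.1, -0.3]
grip_width: 0.0004
finger_force: 0.0
side scoop [([606, -60, 60], 0.75), ([510, -46, 114], 0.66)]
side scoop_neck [([508, -47, 116], 0.55)]
side scoop_grip [([448, -34, 123], 0.78), ([762, -194, -1], 0.61)]
side notch_place [([516, -59, 103], 0.62)]
top scoop [([608, -63, 55], 0.92)]
top scoop_neck [([513, -47, 113], 0.93)]
top scoop_grip [([604, -62, 56], 0.17)]
top notch_place [([509, -53, 100], 0.7)]
```

View pics/t2.png

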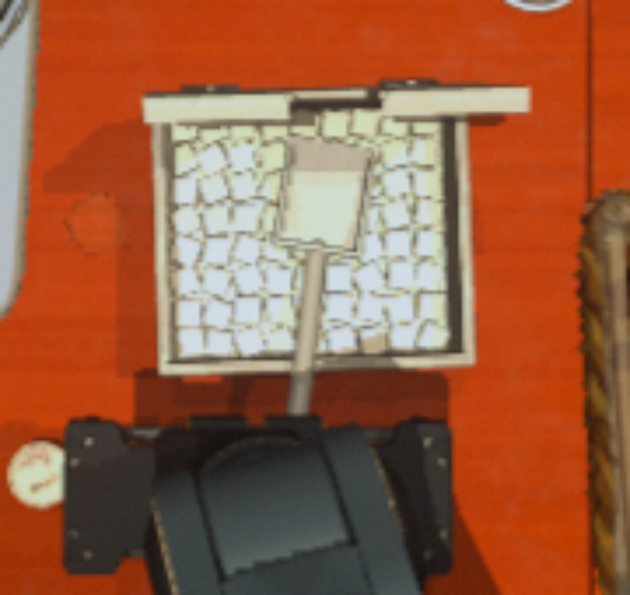

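The handle crosses the front edge at (303,367). The middle of the edge is at (317,367), so it is about 8 mm short, and I need about 13 mm more at the grip. Then I'll back off, rise and look again.

```bash
python3 -m pendant '[[0,4,0,0],[0,8,0,0],[0,11,0,0],[0,13,0,0],[0,13,0,0],[0,13,0,0],[0,5,0,0],[0,-7,0,0],[0,-7,-40,0],[0,-7,-80,0],[0,-7,-120,0],[0,-7,-160,0],[0,-7,-195,0],[0,-7,-195,0]]'
python3 - <<'E'
from h import *
for n in("side","top"):
    p=shot(n)
    for q in("scoop_neck","scoop_grip","notch_place","hinge","lid_edge"):print(n,q,find(q,p))
    if n=="top":cv2.imwrite("pics/t3.png",cv2.resize(p["frame"][170:340,260:440],None,fx=3.5,fy=3.5))
E
```

```text
t: 6.58
ee_pos: [0.456, -0.0097, 0.3068]
ee_rot: [[1.0, 0.001, 0.014], [0.001, -1.0, -0.001], [0.014, 0.001, -1.0]]
wrist_force: [0.7, 0.5, 0.9]
grip_width: 0.0007
finger_force: 0.0
side scoop_neck [([511, -52, 112], 0.97)]
side scoop_grip [([448, -46, 122], 0.94)]
side notch_place [([513, -57, 100], 0.94)]
side hinge [([657, -48, 100], 0.98), ([445, 98, -1], 0.3)]
side lid_edge [([642, -50, 257], 0.71)]
top scoop_neck [([509, -53, 111], 0.8), ([441, 96, 3], 0.44)]
top scoop_grip [([446, -46, 126], 0.74)]
top notch_place [([510, -56, 104], 0.96)]
top hinge [([661, -51, 95], 0.65)]
top lid_edge [([646, -49, 258], 0.78)]
```

View pics/t3.png

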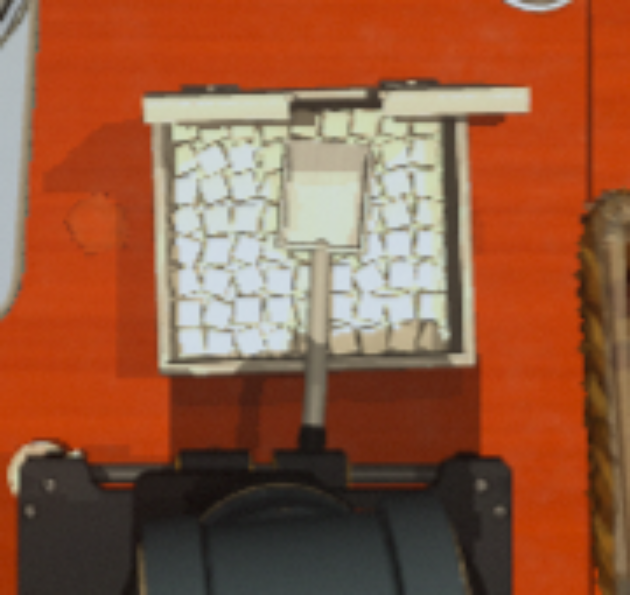

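The handle now crosses the edge at (316,367), within about 3 mm of the middle at (317,367), and the lid is still up. Next I'll go over the lid and come down behind its right half, clear of the notch.

```bash
python3 -m pendant '[[0,35,0,0],[0,70,0,0],[0,100,0,0],[40,100,0,0],[80,100,0,0],[120,100,0,0],[160,100,0,0],[200,100,0,0],[239,100,0,0],[239,100,0,0],[239,100,0,0],[239,100,20,0],[239,100,40,0],[239,100,60,0],[239,100,70,0],[239,100,70,0],[239,100,70,0]]'
python3 - <<'E'
from h import *
p=shot("side");cv2.imwrite("pics/s4.png",cv2.resize(p["frame"][160:340,180:420],None,fx=3,fy=3))
print(env.get_state()["ee_pos"],find("lid_edge",p))
E
```

```text
t: 8.6
ee_pos: [0.6905, -0.1115, 0.2302]
ee_rot: [[1.0, -0.0, 0.0], [-0.0, -1.0, -0.0], [0.0, 0.0, -1.0]]
wrist_force: [0.5, -0.6, 0.6]
grip_width: 0.0007
finger_force: 0.0
[ 0.69120294 -0.11138986  0.23114733] [([643, -49, 258], 0.73)]
```

View pics/s4.png

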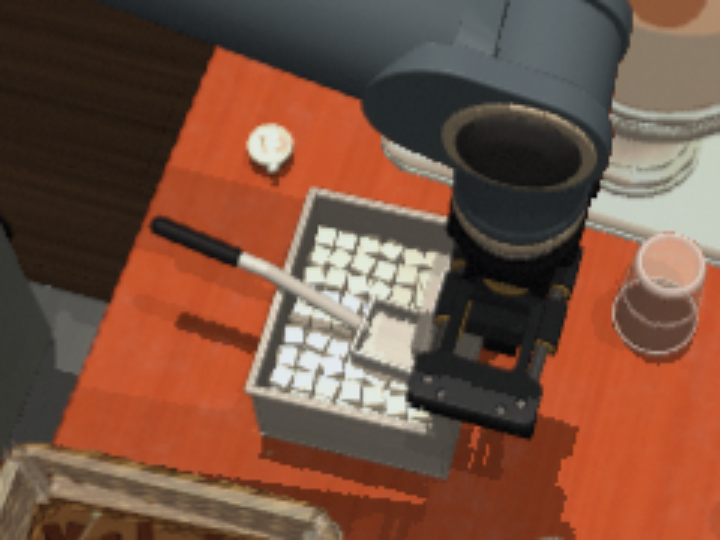

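The crop shows the gripper behind the lid's right half, around (480,380), with the scoop undisturbed. I'll follow the lid's arc (r = 130 mm) slowly.

```bash
python3 -m pendant '[[-10,0,1,0],[-20,0,1,0],[-26,0,1,0],[-31,0,1,0],[-36,0,2,0],[-41,0,2,0],[-47,0,4,0],[-53,0,5,0],[-60,0,7,0],[-66,0,8,0],[-72,0,11,0],[-78,0,13,0],[-84,0,16,0],[-89,0,19,0],[-95,0,23,0],[-100,0,27,0],[-105,0,31,0],[-110,0,35,0],[-110,0,35,0],[-110,0,35,0]]'
python3 - <<'E'
from h import *
p=shot("side");cv2.imwrite("pics/s5.png",cv2.resize(p["frame"][160:340,180:420],None,fx=3,fy=3))
print(env.get_state()["ee_pos"],find("lid_edge",p),find("scoop_neck",p))
E
```

```text
t: 10.37
ee_pos: [0.5802, -0.111, 0.1941]
ee_rot: [[1.0, -0.0, -0.002], [-0.0, -1.0, 0.0], [-0.002, -0.0, -1.0]]
wrist_force: [0.3, -1.2, 0.0]
grip_width: 0.0005
finger_force: 0.0
[ 0.58060036 -0.11098734  0.19432538] [] [([513, -54, 114], 0.76), ([659, -50, 100], 0.34)]
```

View pics/s5.png

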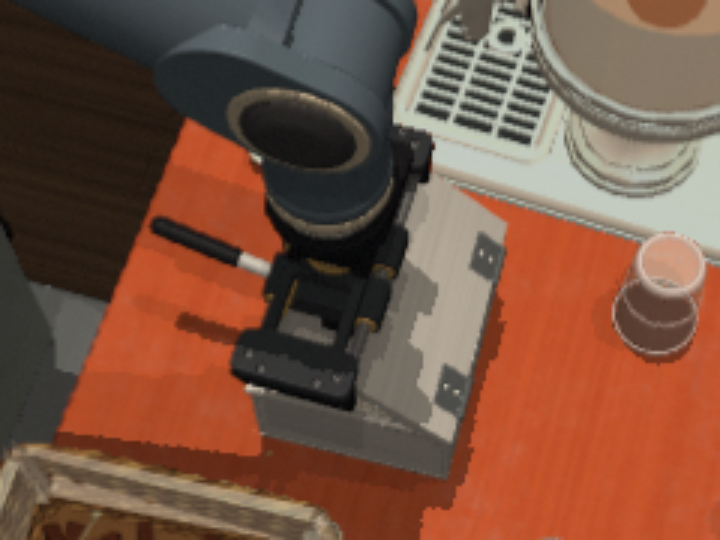

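The lid is following, now at about 0.8 rad. The handle lies undisturbed, with its grip at (200,240). I'll continue down to shut.

```bash
python3 -m pendant '[[-5,0,5,0],[-9,0,9,0],[-13,0,14,0],[-17,0,19,0],[-21,0,25,0],[-25,0,30,0],[-28,0,36,0],[-31,0,42,0],[-33,0,48,0],[-35,0,54,0],[-37,0,60,0],[-39,0,66,0],[-40,0,73,0],[-41,0,79,0],[-42,0,85,0],[-42,0,90,0],[-42,0,94,0],[-42,0,96,0],[-42,0,96,0],[-42,0,96,0]]'
```

```text
t: 12.18
ee_pos: [0.5389, -0.1112, 0.1039]
ee_rot: [[1.0, -0.0, -0.001], [-0.0, -1.0, -0.003], [-0.001, 0.003, -1.0]]
wrist_force: [-14.4, 0.6, 39.7]
grip_width: 0.0004
finger_force: 20.4
```

The tip is at 104 mm and meets firm resistance, so the lid is shut. I'll back off and check.

```bash
python3 -m pendant '[[0,0,-10,0],[0,0,-40,0],[0,0,-80,0],[0,0,-120,0],[0,40,-160,0],[0,80,-160,0],[0,120,-160,0],[0,150,-160,0],[0,150,-160,0],[0,150,-160,0]]'
python3 - <<'E'
from h import *
p=shot("side");cv2.imwrite("pics/s6.png",cv2.resize(p["frame"][160:340,180:420],None,fx=3,fy=3))
q=shot("top")
for n in("lid_edge","scoop_grip","notch_place","scoop_neck","hinge","creamer","mug","cup"):print(n,find(n,p),find(n,q))
E
```

```text
t: 13.02
ee_pos: [0.538, -0.2642, 0.2575]
ee_rot: [[1.0, -0.006, -0.001], [-0.006, -1.0, 0.0], [-0.001, -0.0, -1.0]]
wrist_force: [0.1, 1.3, -1.0]
grip_width: 0.0009
finger_force: 0.0
lid_edge [([503, -53, 103], 0.78)] [([506, -56, 102], 0.66)]
scoop_grip [([445, -47, 121], 0.62), ([445, 99, -1], 0.49)] [([448, -48, 127], 0.55)]
notch_place [([517, -56, 99], 0.76)] [([509, -54, 102], 0.83)]
scoop_neck [([514, -56, 113], 0.68)] [([511, -56, 112], 0.92)]
hinge [([659, -53, 100], 0.96), ([585, -51, -1], 0.5)] [([662, -50, 98], 0.72)]
creamer [([511, -54, 117], 0.64), ([444, 98, -1], 0.43)] [([444, 98, 1], 0.72), ([511, -55, 110], 0.37)]
mug [([455, 260, -2], 0.88)] [([449, 262, 3], 0.6)]
cup [([510, -52, 117], 0.61), ([761, -197, 0], 0.57)] [([761, -195, -4], 0.69)]
```

View pics/s6.png

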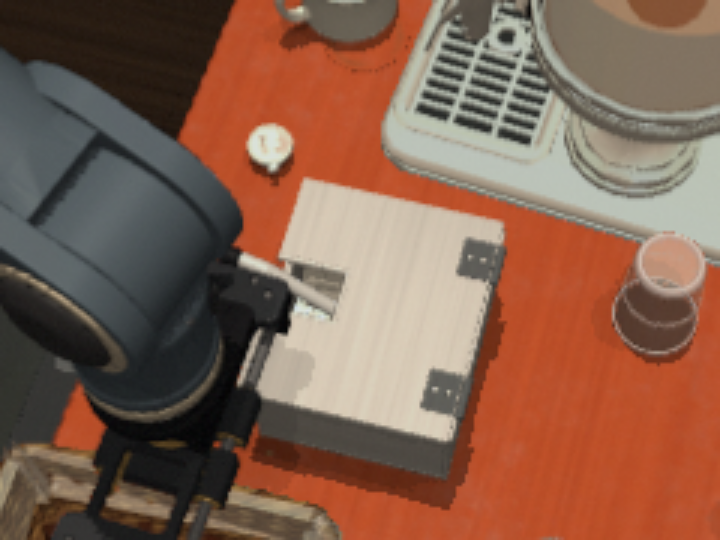

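The lid lies flat and shut, and the handle comes out through the notch at (315,290). The arm is clear and the bystanders haven't moved.

```bash
python3 -c "
from rig import env
print(env.hand_in())"
```

```text
the job is handed in; nothing more can be done
None
```

The sugar box is shut with the scoop's handle sticking out through the notch, the mug, cup and creamer have not moved, and I handed the job in at about 13 s; no verdict was returned.

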